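# Hang the blue bracket on the bracket tree

### The arm

A 6-joint arm with a two-finger parallel gripper is mounted at the origin on a cart in front of the work surface, level with it; the furniture and walls round the work are solid. World frame = base frame: x ahead of the robot, y to its left, z up, the work surface at z = 0. Lengths are in mm, angles in rad, forces in N, time in s.
With the tool pointing down it reaches from about 150 to 775 mm from the base axis. Payload 6.1 kg.
Tool frame: the origin (TCP) lies at the very end of the fingers, on their centre line; the grasp point (between the pads) lies r.hold_point_z behind it (r.hold_point_z is the distance from the TCP to the grasp point, in mm); z points along the fingers, y is the direction in which the jaws open and shut (so a half turn about z gives the same grasp; the last joint's range is limited). The gripper opens to 85 mm and grips with 20 to 120 N. Pads are 22 mm wide; open, the fingers measure 114 mm over their backs; the gripper's body (76 mm by 85 mm) begins 54 mm behind the grasp point. The pads swing forward as they close: fully open they stand 13 mm farther back than shut.
Start: joints at [-1.151, 0.126, -0.04, 1.405, 0, 1.571], TCP at [213.97, -479.401, 231.295] pointing down, gripper open.
Joint ranges: [-2.72, 2.72], [-0.95, 1.95], [-1.27, 1.35], [-1.78, 2.02], [-1.46, 1.47], [-3.14, 3.14]. Speed limits (rad/s): [2.39, 2.39, 3.01, 3.14, 3.14, 3.14].

### API

Orientations are given as a unit quaternion [x, y, z, w].
In Python, from cell import telemetry, eyes, job, r gives the robot as it stands.
- The arm moves only by the tool jog_arm, never from a script. Its argument "rows" is a list of rows, each a list of 7 numbers: the shift along the tool's x, y, z in units of 60 mm (1.0 is 60 mm), then the turn, a rotation vector about the tool's x, y, z in units of 10 degrees (1.0 is 10 degrees), then the finger opening in mm, from 0 to 85.4. A call has 1 to 12 rows; each row is the pose to reach, as a shift and turn from the pose commanded when the call began, along the tool's axes at that moment; what a row does not reach only later rows make up. A row lasts 1/8 s, in which the tool goes at most 62.5 mm and 10.7 degrees, less where a joint would pass 70% of its speed; a pose out of reach is approached as far as the arm can. A call with a gripper value outside its range is refused whole. The fingers move at their own pace and stop on an object; "squeeze" is the grip in N (left out, the last holds). Time passes only in rows, so rows that repeat a pose let the fingers close. It gives the time, the measured TCP pose, the force and the opening at its end, in the units of the state.
- telemetry.observe(): the state, without advancing time (a new reading comes with each control period).
- eyes.camera(name): name is "scene" or "top" or "wrist"; returns a dict with "pixels" (400x640x3 uint8, blue, green, red), "mtx" (3x3 intrinsics, pixels), "R" (3x3) and "t" (3): a world point X has camera coordinates R X + t. Camera axes: x right, y down, z forward; pixel columns grow to the right and rows downward; lengths in mm; the calibration is good to about 2 mm. A picture is of the moment at which its call begins. There is no depth.
- job.finish_job(): hands the job in, once; it reports no verdict.
The state is a dict: "clock": time; "joint_pos": joint angles; "qd": joint speeds; "joint_torque": joint torques, N m; "ee_pos": TCP position; "tool_rot": TCP orientation; "ft_force": force on the tool from outside, world axes, zero at the start; "moment": the same for the moment, N m; "gripper_width": finger opening in mm.
Only numpy, scipy, OpenCV 4.12 (cv2) and the standard library are available. Lean on these libraries where they do the work, as an engineer would, in place of code of your own. Each camera call takes 0.05 s, during which the arm holds its last target.

### The job

Turn the bracket tree until its one empty branch points to the front, over the white mark on the tree's foot, and then hang the blue bracket on that branch by its eye, so that it hangs freely with the branch still over the mark. Leave the orange bracket standing where it is.

Things in the scene. Friction and masses are not known exactly. Their poses are not given: they have to be found in the camera images.
- blue_bracket: Loose blue bracket, 0.16 kg: upright plate 8 mm thick (its x), 56 wide (its y), 112 high, amid a flat foot 48 x 56 x 6 mm; same from both sides. An eye (window right through along x), 36 mm wide, spans 34 to 72 mm above the underside, upper corners sloped (13 mm level at its top). Solid from 72 to 112 mm: pinch there across the 8 mm from above. Origin: centre of the foot's underside; z up.
- orange_bracket: An orange bracket of the same shape and size, also loose and standing on the bench; it is to be left alone. Origin: centre of the foot's underside.
- tree_base: Fixed dark foot disc of the tree, 144 mm across; origin: centre of its underside, on the upright turning axis. White mark towards its own -x (robot's side) = front. Tree 210 mm high: grey hub 38 mm across, four level steel branches at right angles, 10 mm thick, axis 190 mm up, black 16 mm ball on each end, 130 mm from the axis. Three carry grey brackets of the same shape, fixed; one is empty.
- tree (a joint): Turning angle (rad). 0: the empty branch points along the foot's -x, over the white mark; positive is anticlockwise from above (at +1.57 it points along the foot's -y). Light friction, about 0.6 N at the branch's end; it stays where it is left. May be turned by pushing or pinching the empty branch. Starts at +0.7 to +1.5.
- blue_bracket_eye (a point): Middle of the upper edge of the blue bracket's eye: 72 mm above its underside, in the middle of the plate.
- free_branch (a point): Point on the empty branch's axis, 85 mm from the turning axis, 190 mm above the bench: where a bracket hangs. Its axes turn with the tree: -x points along the branch to its ball, z up. When a bracket hangs here, its plate across the branch, the eye's upper edge rests on the branch and the foot's underside is 123 mm above the bench.
Mind the look-alikes: they are no part of the job. Of the things that look like the blue_bracket, the middle-sized one is meant.

How it is judged (in metres and radians):
On the way:
1. the empty branch points to the front (within 15 degrees of the white mark), the blue bracket not yet lifted on to it (value of joint tree between -0.26 and 0.26 rad and contact force between blue_bracket and tree below 0.05 N), for 0.2 s.
At the end, for the whole second after the job is handed in: the blue bracket hangs at rest by its eye on the empty branch, anywhere between the hub and the ball, upright within 20 degrees; the branch points to the front within 20 degrees of the white mark (value of joint tree between -0.35 and 0.35 rad and x of blue_bracket_eye in the frame of free_branch between -0.042 and 0.06 m and y of blue_bracket_eye in the frame of free_branch between -0.016 and 0.016 m and z of blue_bracket_eye in the frame of free_branch between 0 and 0.015 m and angle between blue_bracket's own z axis and vertical below 0.35 rad and contact force between blue_bracket and tree above 0.5 N and linear speed of blue_bracket below 0.03 m/s and velocity of joint tree between -0.05 and 0.05 rad/s); the robot touches nothing.
It fails at once if the orange bracket is moved by more than 20 mm or tipped over (distance of orange_bracket from where it was at the start of the episode above 0.02 m or angle between orange_bracket's own z axis and vertical above 0.3 rad).
It also fails if it takes over 51 s, if anything falls off the work surface, if the arm or the gripper's body presses on something with over 40 N, if the wrist force passes 120 N, or if a joint passes its speed limit or range.

## Working session

There is one attempt and no reset: what is moved stays moved. The work goes in short steps, Python scripts to look and compute and a tool call to move; the robot and the scene stay as the last step left them, time stands still between calls to the robot, and variables do not carry over. Pictures are saved under pics/ and viewed, and the job is handed in when it is done.

Besides the shell and the picture viewer there is one more tool, called after "Emit:" as a command line: name --pt "numbers of a row" for each row, then --argument value for the rest. jog_arm: Moves the arm, as the interface text tells. Its arguments: {"type":"object","properties":{"rows":{"type":"array"},"squeeze":{"type":"number"}},"required":["rows"]}

```bash
ls; mkdir -p pics; python3 - <<'E'
from cell import telemetry, eyes, job, r
import cv2,numpy as np
print(telemetry.observe(), r.hold_point_z)
for n in ["scene","top","wrist"]:
    c=eyes.camera(n); cv2.imwrite(f"pics/{n}0.png",c["pixels"]); np.savez(f"{n}0.npz",**c)
    print(n,c["mtx"].tolist(),np.round(c["R"],4).tolist(),c["t"])
E
```

```text
pics
{'clock': 0.0, 'joint_pos': array([-1.15099202e+00,  1.26418700e-01, -4.05895657e-02,  1.40540956e+00,
       -1.46263593e-05,  1.57080528e+00]), 'qd': array([ 0.00019322,  0.00014095,  0.0005631 , -0.00142898,  0.00046543,
        0.00156396]), 'joint_torque': array([-2.51822297e-03, -4.35912645e+01,  3.52924097e+01,  1.73728092e-02,
       -2.50070534e-04,  2.64864440e-05]), 'ee_pos': array([ 213.8130673 , -479.0492253 ,  230.51661591]), 'tool_rot': array([ 9.78051917e-01,  2.08359762e-01, -1.76087845e-04, -7.91432207e-04]), 'ft_force': array([-0.18895232,  0.34394476,  1.32532733]), 'moment': array([-0.05698365, -0.02073143, -0.00099683]), 'gripper_width': 85.67503716899267} 18.700000000000003
scene [[377.1652300044363, 0.0, 315.31892022729323], [0.0, 377.1652300044363, 197.35340725185782], [0.0, 0.0, 1.0]] [[0.8437, 0.5369, -0.0037], [0.3686, -0.5842, -0.723], [-0.3903, 0.6086, -0.6908]] [-458.93369668  -87.73056563 1165.80726521]
top [[426.6498859437428, 0.0, 317.8755921722238], [0.0, 426.6498859437428, 199.7935324044898], [0.0, 0.0, 1.0]] [[0.0259, -0.9996, -0.0055], [-0.9955, -0.0253, -0.0917], [0.0916, 0.0078, -0.9958]] [  24.99963052  540.21692335 1163.68764431]
wrist [[299.1914233212495, 0.0, 321.17988236037763], [0.0, 299.1914233212495, 195.1767278721634], [0.0, 0.0, 1.0]] [[0.4073, -0.9133, -0.0023], [-0.8659, -0.387, 0.317], [-0.2904, -0.1272, -0.9484]] [-524.61097215  -40.97294844  379.23263038]
```

View pics/scene0.png

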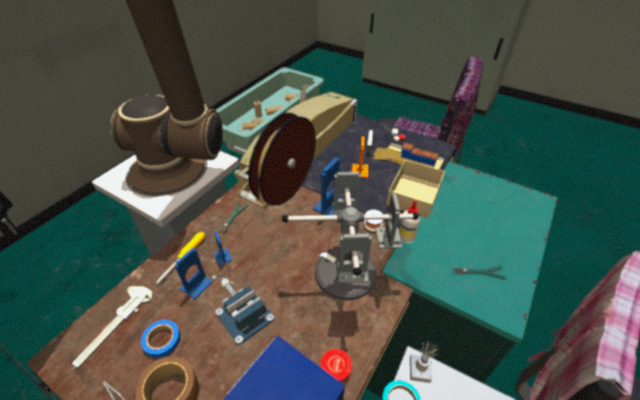

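View pics/top0.png

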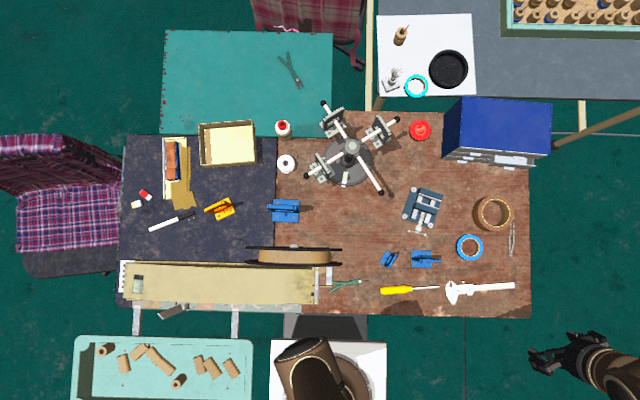

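The scene shows three blue brackets in the top picture, at (285,210), (425,259) and (390,258). The tree is at (350,150), with its empty branch towards (381,192). I'll enlarge these areas and measure them.

```bash
cat > h.py <<'E'
import numpy as np,cv2
def load(n): return dict(np.load(n))
def ray(c,u,v):
    d=c["R"].T@np.linalg.inv(c["mtx"])@np.array([u,v,1.]); o=-c["R"].T@c["t"]; return o,d
def onz(c,u,v,z):
    o,d=ray(c,u,v); return o+d*(z-o[2])/d[2]
def proj(c,X):
    p=c["mtx"]@(c["R"]@np.array(X,float)+c["t"]); return p[:2]/p[2]
def tri(c1,p1,c2,p2):
    A=[];b=[]
    for c,p in((c1,p1),(c2,p2)):
        o,d=ray(c,*p); d/=np.linalg.norm(d); M=np.eye(3)-np.outer(d,d); A.append(M); b.append(M@o)
    return np.linalg.lstsq(np.vstack(A),np.hstack(b),rcond=None)[0]
E
python3 - <<'E'
from h import *
t=load("top0.npz");s=load("scene0.npz")
a=cv2.resize(t["pixels"][90:280,260:460],None,fx=4,fy=4,interpolation=2)[:600]
a=cv2.resize(t["pixels"][90:280,250:460],None,fx=3.1,fy=3.1,interpolation=2);cv2.imwrite("pics/tz.png",a)
a=cv2.resize(s["pixels"][140:310,150:420],None,fx=2.9,fy=2.9,interpolation=2);cv2.imwrite("pics/sz.png",a)
for n,c in(("top",t),("scene",s)):
    hsv=cv2.cvtColor(c["pixels"],cv2.COLOR_BGR2HSV)
    for nm,lo,hi in(("blue",(100,120,40),(125,255,255)),("orange",(8,180,120),(22,255,255))):
        m=cv2.inRange(hsv,lo,hi)
        k,l,st,ce=cv2.connectedComponentsWithStats(m)
        for i in range(1,k):
            if st[i,4]>60: print(n,nm,st[i],ce[i].round(1), onz(c,*ce[i],0).round(0)[:2])
E
```

```text
top blue [ 442   96  111   61 5442] [498.  124.9] [ 772. -475.]
top blue [175 142   6  37 118] [177.2 161.6] [641. 446.]
top blue [267 199  33  24 600] [284.4 210.2] [509. 133.]
top blue [456 234  27  26 252] [468.1 246.6] [ 420. -386.]
top blue [380 251  17  18 168] [387.8 259. ] [ 380. -162.]
top blue [411 250  30  18 340] [421.7 258.7] [ 383. -256.]
top orange [205 200  31  14 134] [221.2 208. ] [511. 313.]
scene blue [402 150  33  15 179] [416.9 157.2] [631. 468.]
scene blue [314 157  26  57 624] [327.5 186.3] [461. 196.]
scene blue [214 232  17  33 203] [221.6 253.2] [ 368. -153.]
scene blue [176 249  36  49 769] [192.  274.4] [ 352. -237.]
scene blue [141 320  39  38 554] [160.8 340.1] [ 416. -386.]
scene blue [ 224  337  120   63 4309] [285.5 377.6] [ 674. -309.]
scene orange [352 137  16  41 242] [361.  161.9] [491. 351.]
```

View pics/tz.png

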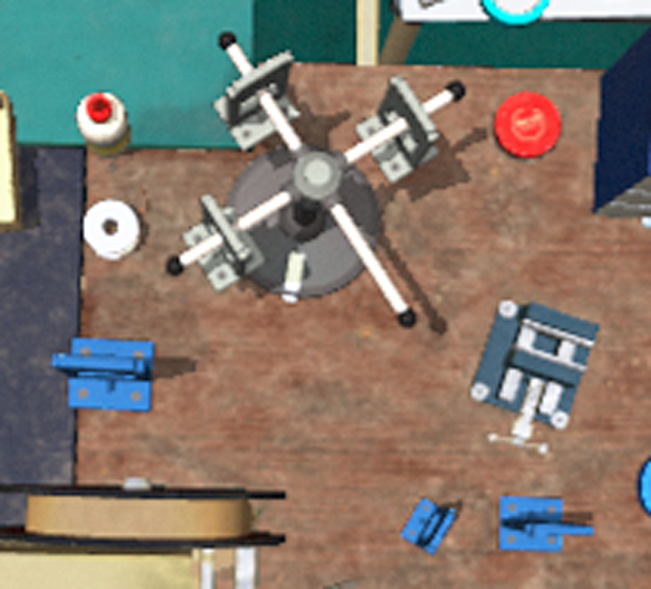

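View pics/sz.png

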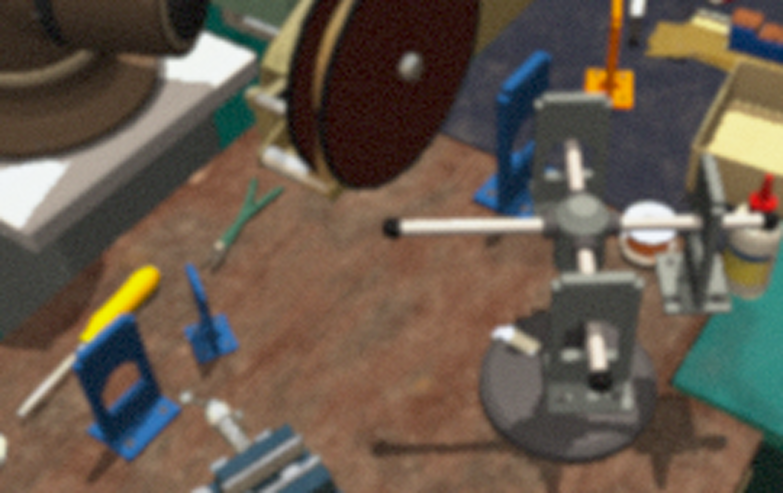

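Candidates in the top picture: large blue at (285,210), foot about 27 px ≈ 73 mm; blue at (421,259), foot about 20x17 px ≈ 54x46 mm; small at (388,259). The one at (421,259) is the middle size and fits the 56x48 mm foot, so it's the one meant. The empty branch ends in a ball at about (381,192). Next I'll measure the tree.

```bash
python3 - <<'E'
from h import *
t=load("top0.npz");s=load("scene0.npz")
T=lambda x,y:(250+x/3.1,90+y/3.1)
S=lambda x,y:(150+x/2.9,140+y/2.9)
hub=onz(t,*T(317,175),210); tip=onz(t,*T(406,317),190)
print("hub",hub,onz(s,*S(581,210),210)); print("tip",tip,tri(t,T(406,317),s,S(391,227)), np.linalg.norm((tip-hub)[:2]))
for n,p in(("b1",(176,266)),("b2",(228,41)),("b3",(457,91))): print(n,onz(t,*T(*p),190))
for z in(0,12,20): print("mark",onz(t,*T(295,268),z), onz(s,*S(516,340),z))
print("disc",onz(t,*T(305,222),15))
# middle foot corners
for p in((501,498),(562,498),(562,551),(500,550)): print("foot",onz(t,*T(*p),4).round(1))
# plate top in scene
for p in((76,350),(133,315)): print("platetop scene",onz(s,*S(*p),112))
print("platetop top",onz(t,*T(592,525),112),onz(t,*T(592,533),112))
for n,c,x,y,w,h in(("m",t,395,235,60,45),("ms",s,160,220,90,90)):
    cv2.imwrite(f"pics/{n}.png",cv2.resize(c["pixels"][y:y+h,x:x+w],None,fx=500/w*1.0,fy=500/w*1.0,interpolation=2))
E
python3 - <<'E'
import cv2,numpy as np
a=cv2.imread("pics/m.png");b=cv2.imread("pics/ms.png");b=cv2.resize(b,(300,300));a=cv2.resize(a,(480,360));c=np.zeros((360,780,3),np.uint8);c[:,:480]=a;c[:300,480:]=b;cv2.imwrite("pics/mm.png",c)
E
```

```text
hub [651.71176563 -41.00848001 210.        ] [655.6664503  -46.68223701 210.        ]
tip [ 546.20729143 -113.31605113  190.        ] [ 545.67071849 -113.52558715  190.98851491] 127.90456956622015
b1 [581.57305799  65.78859687 190.        ]
b2 [761.90056721  29.80092261 190.        ]
b3 [ 725.93626304 -151.160656    190.        ]
mark [610.63633147 -37.18535409   0.        ] [595.66940584 -23.99929091   0.        ]
mark [608.84812803 -36.52304122  12.        ] [600.19082861 -31.94973747  12.        ]
mark [607.65599241 -36.08149931  20.        ] [603.20511046 -37.25003518  20.        ]
disc [651.02813317 -44.6359415   15.        ]
foot [ 405.  -227.2    4. ]
foot [ 406.4 -282.2    4. ]
foot [ 359.  -282.3    4. ]
foot [ 358.5 -226.5    4. ]
platetop scene [ 379.04160547 -272.30010888  112.        ]
platetop scene [ 390.26028211 -228.03621206  112.        ]
platetop top [ 387.21738273 -278.8465307   112.        ] [ 380.70918607 -278.84306714  112.        ]
```

View pics/mm.png

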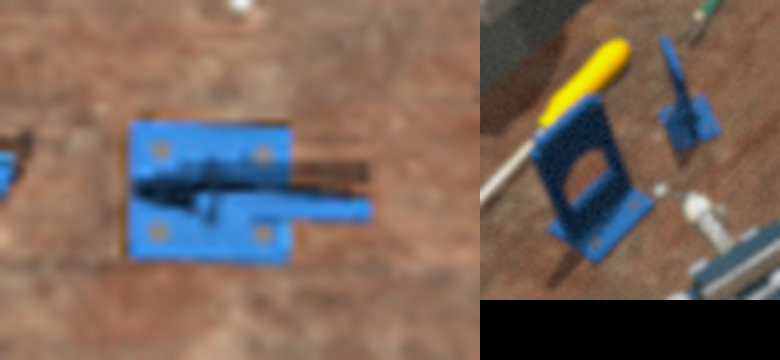

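The crop confirms the choice: the foot is 55x47 mm and the eye bracket stands at about (382,-254.5), with its plate across world x. Next I'll look closer at the white mark.

```bash
python3 - <<'E'
from h import *
t=load("top0.npz");s=load("scene0.npz")
a=cv2.resize(t["pixels"][130:195,320:385],(400,400),interpolation=2)
b=cv2.resize(s["pixels"][240:305,310:375],(400,400),interpolation=2)
cv2.imwrite("pics/mark.png",np.hstack([a,b]))
ax=np.array([654,-42])
for z in (0,10,20):
  th=np.linspace(0,2*np.pi,9)[:-1]
  print(z,[ (proj(t,[654+72*np.cos(q),-42+72*np.sin(q),z])-[320,130])*400/65 for q in th[:8:2]])
for c,o,n in((t,(320,130),"t"),(s,(310,240),"s")):
    sub=c["pixels"][o[1]:o[1]+65,o[0]:o[0]+65].astype(int)
    m=(sub.min(2)>150).astype(np.uint8)
    k,l,st,ce=cv2.connectedComponentsWithStats(m)
    for i in range(1,k):
        if st[i,4]>4:
            p=ce[i]+o; print(n,st[i],ce[i]*400/65,[np.degrees(np.arctan2(*(onz(c,*p,z)[:2]-ax)[::-1])).round(1) for z in(8,12,16,20)],onz(c,*p,12))
E
```

```text
0 [array([170.0519914 ,  42.17770372]), array([ 12.54241805, 190.13195906]), array([163.99247976, 347.3213311 ]), array([321.67749034, 197.72585943])]
10 [array([171.42850276,  37.04146724]), array([ 12.63365932, 186.18393522]), array([165.33403026, 344.64701596]), array([324.30712275, 193.83651056])]
20 [array([172.82767146,  31.8206884 ]), array([ 12.72640994, 182.17060158]), array([166.69790597, 341.92819659]), array([326.98029646, 189.88276207])]
t [  5   0  22   9 107] [92.59525521 18.23148814] [np.float64(24.5), np.float64(24.9), np.float64(25.2), np.float64(25.6)] [733.49929977  -5.13541137  12.        ]
t [ 41   0  21  13 128] [308.22115385  28.60576923] [np.float64(-39.2), np.float64(-39.4), np.float64(-39.5), np.float64(-39.7)] [ 731.04716221 -105.21151798   12.        ]
t [60  4  4  5 12] [378.46153846  36.92307692] [np.float64(-52.1), np.float64(-52.3), np.float64(-52.6), np.float64(-52.8)] [ 727.91761439 -137.80412155   12.        ]
t [53  9 10  9 50] [352.12307692  82.58461538] [np.float64(-57.9), np.float64(-58.2), np.float64(-58.5), np.float64(-58.8)] [ 706.09502437 -
[... 661 characters left out ...]
4)] [606.66571385 -35.09397907  12.        ]
t [ 0 45  7  9 38] [ 13.60323887 299.10931174] [np.float64(126.7), np.float64(127.0), np.float64(127.3), np.float64(127.6)] [601.0721688   28.23962853  12.        ]
t [21 55  5  3 11] [140.97902098 343.4965035 ] [np.float64(171.2), np.float64(171.1), np.float64(171.0), np.float64(170.9)] [581.99739076 -30.70188549  12.        ]
s [10 12 14 10 55] [100.6993007   98.12587413] [np.float64(167.0), np.float64(169.1), np.float64(171.4), np.float64(173.8)] [595.01006173 -30.65113378  12.        ]
s [43 15  8 12 62] [282.08436725 128.2382134 ] [np.float64(80.6), np.float64(78.1), np.float64(75.2), np.float64(72.0)] [661.68192468  -5.60919501  12.        ]
```

View pics/mark.png

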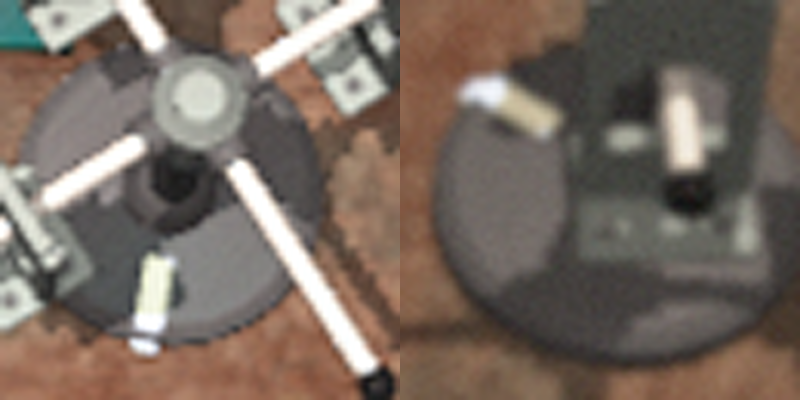

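```bash
cat > plan.py <<'E'
import json,numpy as np,os
F="cmd.json"
def get(): return json.load(open(F)) if os.path.exists(F) else [213.97,-479.401,231.295,24.05]
def basis(p): a=np.radians(p); return np.array([[np.cos(a),np.sin(a),0],[np.sin(a),-np.cos(a),0],[0,0,-1]])
def row(x,y,z,psi):
    c=get(); d=basis(c[3])@(np.array([x,y,z])-c[:3])/60
    return [*d.round(2).tolist(),0,0,round(-(psi-c[3])/10,2)]
def done(*r):
    c=get(); p=np.array(c[:3])+basis(c[3]).T@np.array(r[:3])*60; c=[*p,c[3]-10*r[5]]; json.dump(c,open(F,"w")); print("cmd",np.round(c,1))
E
python3 - <<'E'
from plan import *
print(row(420,-320,290,110)); print(row(566.4,-100,270,185)); print(row(566.4,-100,270,140))
E
```

```text
[4.22, -1.03, -0.98, 0, 0, -8.6]
[7.94, -3.38, -0.65, 0, 0, -16.09]
[7.94, -3.38, -0.65, 0, 0, -11.6]
```

Emit:
jog_arm --pt "1 -0.25 -0.98 0 0 -1 60" --pt "1.6 -0.4 -0.98 0 0 -2 60" --pt "2.3 -0.6 -0.98 0 0 -3 60" --pt "3 -0.8 -0.98 0 0 -4 60" --pt "3.7 -1.0 -0.98 0 0 -5 60" --pt "4.4 -1.3 -0.98 0 0 -6 60" --pt "5.1 -1.7 -0.9 0 0 -7 60" --pt "5.8 -2.1 -0.8 0 0 -8 60" --pt "6.5 -2.5 -0.7 0 0 -9 60" --pt "7.2 -2.9 -0.65 0 0 -10 60" --pt "7.94 -3.38 -0.65 0 0 -11 60" --pt "7.94 -3.38 -0.65 0 0 -12 60"

```text
clock: 1.65
ee_pos: [567.7, -97.0, 269.1]
tool_rot: [0.304, 0.953, 0.0, -0.001]
ft_force: [-0.1, -0.1, -0.5]
gripper_width: 60.3
```

```bash
python3 - <<'E'
from plan import *
from cell import telemetry
done(7.94,-3.38,-0.65,0,0,-12)
s=telemetry.observe();print(s["clock"],s["ee_pos"],s["joint_pos"],s["tool_rot"],s["gripper_width"])
print(row(566.4,-100,270,185),row(566.4,-100,165,185))
E
```

```text
cmd [ 566.4 -100.1  270.3  144. ]
1.65 [567.73877245 -97.01171734 269.08036976] [-1.69533950e-01  2.30314655e-01  1.69023970e-01  1.51105192e+00
  5.74208496e-04  4.47466351e-01] [ 3.03630045e-01  9.52789649e-01  1.77241523e-04 -8.05456330e-04] 60.27036271466027
[0.0, 0.0, 0.0, 0, 0, -4.09] [0.0, 0.0, 1.75, 0, 0, -4.09]
```

Emit:
jog_arm --pt "0 0 0 0 0 -1 60" --pt "0 0 0 0 0 -2 60" --pt "0 0 0 0 0 -3 60" --pt "0 0 0 0 0 -4 60" --pt "0 0 0.5 0 0 -4 60" --pt "0 0 1 0 0 -4 60" --pt "0 0 1.4 0 0 -4 60" --pt "0 0 1.75 0 0 -4 60" --pt "0 0 1.75 0 0 -4 60"

```text
clock: 2.78
ee_pos: [565.1, -99.8, 163.4]
tool_rot: [-0.035, 0.999, 0.0, -0.002]
ft_force: [0.1, -0.2, 0.3]
gripper_width: 59.8
```

```bash
python3 - <<'E'
from plan import *
from h import *
from cell import telemetry,eyes
done(0,0,1.75,0,0,-4)
t=eyes.camera("wrist");cv2.imwrite("pics/w1.png",t["pixels"])
# waypoints
for a in (213.5,206,198,190,182,175,171.3,169):
    q=np.radians(a); p=[654+105*np.cos(q),-42+105*np.sin(q),165]; print(a,row(*p,a if a<190 else 184))
E
```

```text
cmd [ 566.4 -100.1  165.3  184. ]
213.5 [-0.0, 0.0, 0.0, 0, 0, 0.01]
206 [0.1, 0.21, 0.0, 0, 0, 0.01]
198 [0.17, 0.44, 0.0, 0, 0, 0.01]
190 [0.22, 0.68, 0.0, 0, 0, 0.01]
182 [0.22, 0.92, 0.0, 0, 0, 0.21]
175 [0.2, 1.14, 0.0, 0, 0, 0.91]
171.3 [0.18, 1.25, 0.0, 0, 0, 1.27]
169 [0.16, 1.32, 0.0, 0, 0, 1.51]
```

View pics/w1.png

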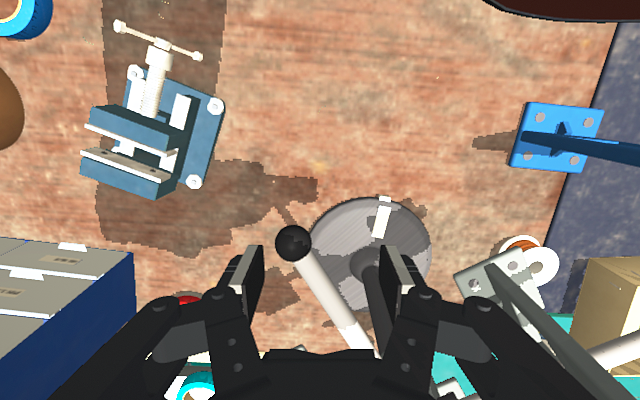

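The branch, with its ball at (293,243), lies between the fingers. The white mark is at (383,215). I'll sweep the branch towards the mark, then pinch lightly to centre it.

Emit:
jog_arm --pt "0.1 0.21 0 0 0 0 45" --pt "0.17 0.44 0 0 0 0 30" --pt "0.22 0.68 0 0 0 0 30" --pt "0.22 0.92 0 0 0 0.2 30" --pt "0.2 1.14 0 0 0 0.9 30" --pt "0.18 1.25 0 0 0 1.27 30" --pt "0.18 1.25 0 0 0 1.27 20" --pt "0.18 1.25 0 0 0 1.27 13" --pt "0.18 1.25 0 0 0 1.27 13" --pt "0.18 1.25 0 0 0 1.27 13" --squeeze 20

```text
clock: 4.08
ee_pos: [550.2, -26.1, 165.3]
tool_rot: [0.075, 0.997, 0.0, -0.0]
ft_force: [0.4, -0.2, 1.2]
gripper_width: 12.9
```

```bash
python3 - <<'E'
from plan import *
from h import *
from cell import telemetry,eyes
done(.18,1.25,0,0,0,1.27)
t=eyes.camera("wrist");cv2.imwrite("pics/w2.png",t["pixels"]);np.savez("w2.npz",**t)
E
```

```text
cmd [550.3 -26.  165.3 171.4]
```

View pics/w2.png

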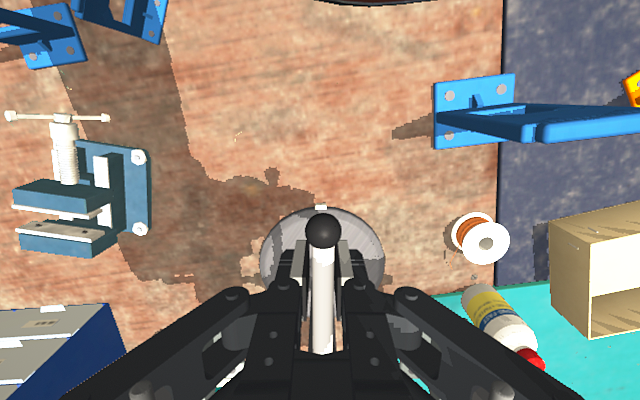

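The ball at (323,231) now lines up with the mark at (321,207). I'll release, go up and move over to the bracket.

```bash
python3 - <<'E'
from plan import *
print(row(550.3,-26,285,171.4)); print(row(383,-254.5,285,90),row(383,-254.5,200,90))
E
```

```text
[-0.0, 0.0, -2.0, 0, 0, -0.0]
[2.18, -4.18, -2.0, 0, 0, 8.14] [2.18, -4.18, -0.58, 0, 0, 8.14]
```

Emit:
jog_arm --pt "0 0 0 0 0 0 40" --pt "0 0 0 0 0 0 50" --pt "0 0 -0.6 0 0 0 50" --pt "0 0 -1.4 0 0 0 50" --pt "0 0 -2 0 0 0 50"

```text
clock: 4.75
ee_pos: [550.4, -26.0, 287.3]
tool_rot: [0.075, 0.997, 0.0, 0.001]
ft_force: [0.1, -1.2, 0.6]
gripper_width: 49.7
```

Emit:
jog_arm --pt "0.4 -0.6 0 0 0 0.8 50" --pt "0.8 -1.2 0 0 0 1.7 50" --pt "1.1 -1.9 0 0 0 2.7 50" --pt "1.5 -2.6 0 0 0 3.7 50" --pt "1.8 -3.3 0.3 0 0 4.7 50" --pt "2.18 -4.18 0.7 0 0 5.7 50" --pt "2.18 -4.18 1.2 0 0 6.7 50" --pt "2.18 -4.18 1.42 0 0 7.7 50" --pt "2.18 -4.18 1.42 0 0 8.14 50" --pt "2.18 -4.18 1.42 0 0 8.14 50"

```text
clock: 6.0
ee_pos: [383.1, -254.3, 200.0]
tool_rot: [0.707, 0.707, 0.0, -0.0]
ft_force: [-0.3, -0.9, -0.3]
gripper_width: 50.0
```

```bash
python3 - <<'E'
from plan import *
from h import *
from cell import telemetry,eyes
done(0,0,-2,0,0,0)
done(2.18,-4.18,1.42,0,0,8.14)
c=eyes.camera("wrist");cv2.imwrite("pics/w3.png",c["pixels"]);np.savez("w3.npz",**c)
t=eyes.camera("top");np.savez("t3.npz",**t);a=cv2.resize(t["pixels"][90:280,280:460],None,fx=3,fy=3,interpolation=2);cv2.imwrite("pics/t3.png",a)
print(proj(c,[383,-254.5,112]))
E
```

```text
cmd [550.3 -26.  285.3 171.4]
cmd [ 383.3 -254.3  200.1   90. ]
[321.15018669 200.65415658]
```

View pics/w3.png

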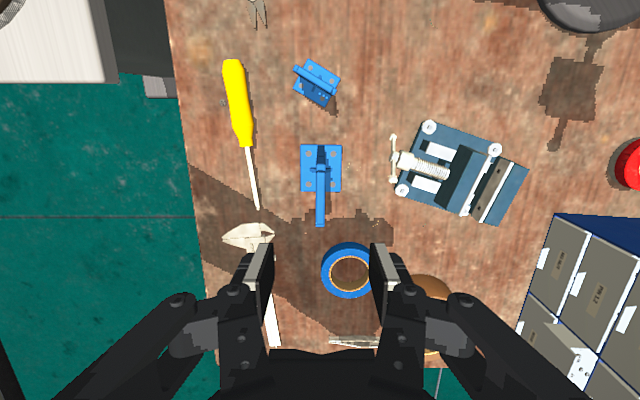

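View pics/t3.png

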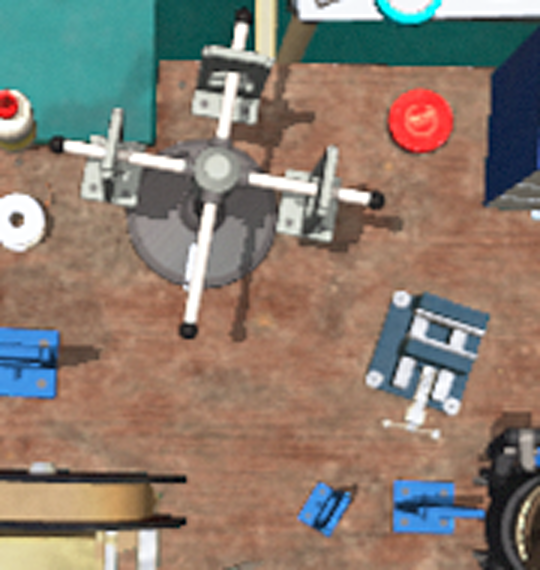

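The top view shows the empty branch over the mark, with its ball at crop (188,330). In the wrist view the bracket's plate is a line at column 320, rows 152–226. I'll check the extent along y.

```bash
python3 - <<'E'
from plan import *
from h import *
c=load("w3.npz"); t=load("t3.npz")
for p in([383,-282.5,112],[383,-226.5,112],[406,-226.5,6],[359,-282,6]): print(p,proj(c,p))
for p in ((322,226),(318,226),(316,226),(325,226)): print(onz(c,*p,112))
a=cv2.resize(c["pixels"][130:240,280:360],None,fx=5,fy=5,interpolation=2);cv2.imwrite("pics/w3z.png",a)
hub=onz(t,280+217/3,90+168/3,210);tip=onz(t,280+188/3,90+330/3,190);op=onz(t,280+242/3,90+16/3,190)
l=onz(t,280+57/3,90+145/3,190);r=onz(t,280+377/3,90+200/3,190)
print(hub,tip,op,l,r,(tip+op)/2,(l+r)/2); d=(tip-op);print(np.degrees(np.arctan2(d[1],d[0])))
E
```

```text
[383, -282.5, 112] [321.16525875 232.05869964]
[383, -226.5, 112] [321.13397524 166.8755403 ]
[406, -226.5, 6] [341.83932664 145.44314301]
[359, -282, 6] [300.88067943 192.68606917]
[ 383.69940411 -276.94034978  112.        ]
[ 380.35951393 -276.94077738  112.        ]
[ 378.68952435 -276.94099119  112.        ]
[ 386.2042439  -276.94002909  112.        ]
[652.80648343 -41.16706938 210.        ] [525.22686342 -21.86503413 190.        ] [783.92878358 -60.66213313 190.        ] [672.98863271  87.27688384 190.        ] [ 634.24651925 -171.87969167  190.        ] [654.5778235  -41.26358363 190.        ] [653.61757598 -42.30140391 190.        ]
171.4710081460292
```

View pics/w3z.png

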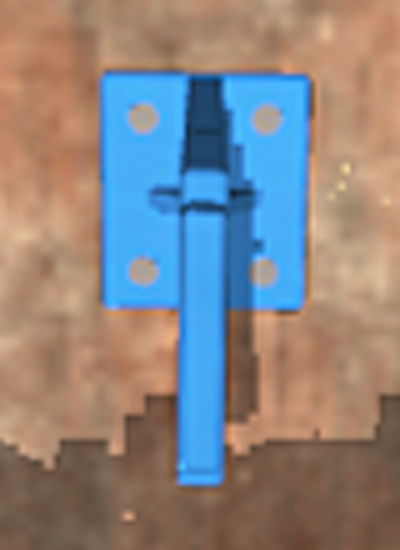

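Emit:
jog_arm --pt "0 0 0.6 0 0 0 50" --pt "0 0 1.2 0 0 0 50" --pt "0 0 1.7 0 0 0 50" --pt "0 0 2 0 0 0 50" --pt "0 0 2 0 0 0 30" --pt "0 0 2 0 0 0 3" --pt "0 0 2 0 0 0 3" --pt "0 0 2 0 0 0 3" --pt "0 0 2 0 0 0 3" --squeeze 45

```text
clock: 7.22
ee_pos: [383.7, -254.6, 81.0]
tool_rot: [0.707, 0.707, 0.0, 0.001]
ft_force: [-0.2, -0.0, 5.7]
gripper_width: 7.6
```

```bash
python3 - <<'E'
from plan import *
from h import *
from cell import telemetry,eyes
done(0,0,2,0,0,0)
c=eyes.camera("wrist");cv2.imwrite("pics/w4.png",c["pixels"])
E
```

```text
cmd [ 383.3 -254.3   80.1   90. ]
```

View pics/w4.png

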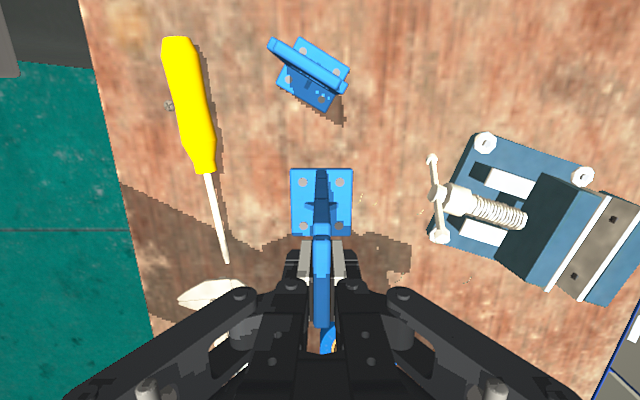

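The grip holds at width 7.6. The spool stands near the approach path, so I'll locate its edge before moving.

```bash
python3 - <<'E'
from plan import *
from h import *
t=load("t3.npz");s=load("scene0.npz")
# spool front flange top: scene top (300,113) right (315,135) ; top-view row 478 crop t3, right end col 186
for z in(60,100,150,200,240): print(z,onz(t,280+186/3,90+478/3,z)[:2].round(),onz(t,280+186/3,90+525/3,z)[:2].round(), "scene",onz(s,314,140,z)[:2].round(),onz(s,290,113,z)[:2].round())
for r,z in((160,230),(160,217),(88,217),(88,203)):
    q=np.radians(171.5); print(r,z,(654+r*np.cos(q),-42+r*np.sin(q)),row(654+r*np.cos(q),-42+r*np.sin(q),z,81.5))
E
```

```text
60 [405. -29.] [363. -30.] scene [348. 300.] [194. 390.]
100 [406. -27.] [366. -28.] scene [379. 252.] [234. 337.]
150 [407. -25.] [369. -26.] scene [418. 192.] [284. 270.]
200 [408. -22.] [372. -23.] scene [457. 133.] [334. 204.]
240 [409. -20.] [374. -21.] scene [488.  85.] [374. 151.]
160 230 (np.float64(495.7574618620933), np.float64(-18.350494219262266)) [3.93, 1.87, -2.5, 0, 0, 0.85]
160 217 (np.float64(495.7574618620933), np.float64(-18.350494219262266)) [3.93, 1.87, -2.28, 0, 0, 0.85]
88 217 (np.float64(566.9666040241514), np.float64(-28.99277182059425)) [3.76, 3.06, -2.28, 0, 0, 0.85]
88 203 (np.float64(566.9666040241514), np.float64(-28.99277182059425)) [3.76, 3.06, -2.05, 0, 0, 0.85]
```

Emit:
jog_arm --pt "0 0 -0.5 0 0 0 3" --pt "0 0 -1.2 0 0 0 3" --pt "0 0.1 -1.9 0 0 0 3" --pt "0.4 0.5 -2.3 0 0 0.2 3" --pt "0.9 1.0 -2.3 0 0 0.4 3" --pt "1.4 1.5 -2.3 0 0 0.6 3" --pt "2.0 1.87 -2.3 0 0 0.85 3" --pt "2.6 1.87 -2.3 0 0 0.85 3" --pt "3.2 1.87 -2.3 0 0 0.85 3" --pt "3.7 1.87 -2.3 0 0 0.85 3" --pt "3.93 1.87 -2.28 0 0 0.85 3" --pt "3.93 1.87 -2.28 0 0 0.85 3"

```text
clock: 8.78
ee_pos: [495.5, -18.3, 216.6]
tool_rot: [0.757, 0.653, -0.0, -0.0]
ft_force: [-0.2, -0.7, -1.9]
gripper_width: 7.4
```

```bash
python3 - <<'E'
from plan import *
from h import *
from cell import telemetry,eyes
done(3.93,1.87,-2.28,0,0,.85)
c=eyes.camera("wrist");cv2.imwrite("pics/w5.png",c["pixels"])
s=eyes.camera("scene");np.savez("s5.npz",**s);cv2.imwrite("pics/s5.png",cv2.resize(s["pixels"][120:310,220:460],None,fx=3,fy=3,interpolation=2))
t=telemetry.observe();print(t["ee_pos"],t["gripper_width"],t["ft_force"],t["clock"])
print(row(567,-29,217,81.5),row(567,-29,203,81.5))
E
```

```text
cmd [495.7 -18.6 216.9  81.5]
[495.61955576 -19.21546683 216.73470903] 7.081092164225725 [-0.27711002  0.40721297 -2.1634752 ] 8.875
[0.01, 1.2, -0.0, 0, 0, -0.0] [0.01, 1.2, 0.23, 0, 0, -0.0]
```

View pics/w5.png

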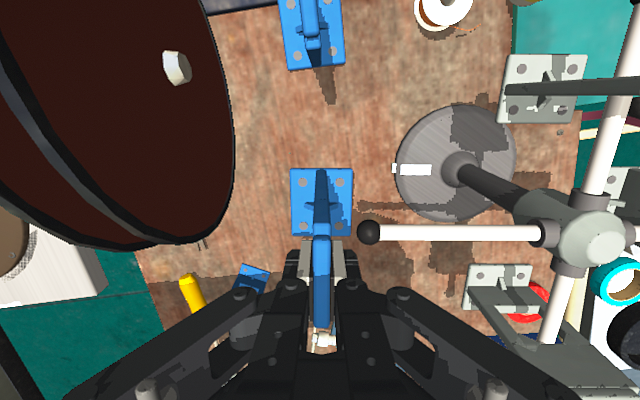

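View pics/s5.png

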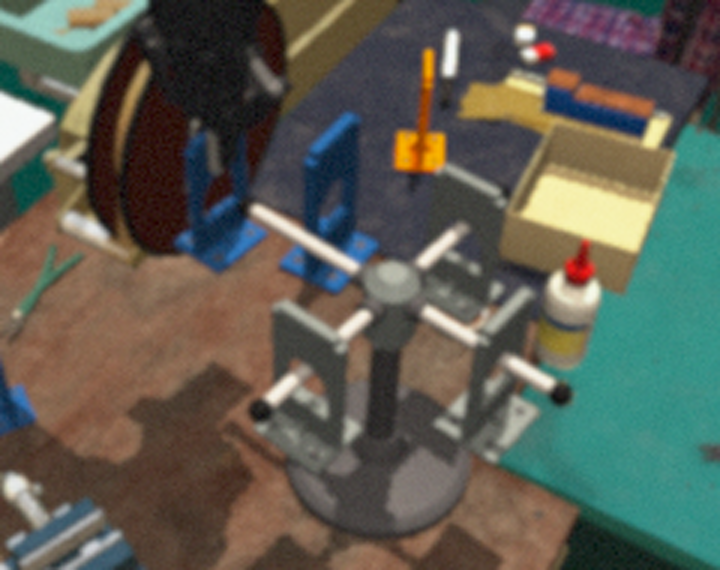

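```bash
python3 - <<'E'
from plan import *
from h import *
from cell import telemetry,eyes
c=eyes.camera("wrist"); s=load("s5.npz")
print(onz(c,368,232,190),onz(c,530,233,190))
t=telemetry.observe()["ee_pos"];x=np.array(t);print(t)
for n,p in(("eye ctr",(0,0,-27)),("ball",None)):
    print(n,(proj(s,x+np.array(p) if p else [525.2,-22,190])-[220,120])*3)
# line-of-eye: wrist view of plate top centre (z = tcp-80+112)
print(proj(c,x+[0,0,32]),proj(c,x+[0,0,-27]))
E
```

```text
[524.33732846 -22.53728555 190.        ] [622.89643595 -38.03742774 190.        ]
[495.66492223 -19.38673864 216.77383561]
eye ctr [215.19663734 189.90794453]
ball [246.64389996 206.20635958]
[320.9949062  293.55721901] [321.17976052 233.53013934]
```

The ball (row 232) and the eye centre (projected row 233.5) line up within about 1 mm. The orange bracket is untouched at crop (420,150). I'll slide on slowly.

Emit:
jog_arm --pt "0 0.15 0 0 0 0 3" --pt "0 0.35 0 0 0 0 3" --pt "0 0.6 0 0 0 0 3" --pt "0 0.85 0 0 0 0 3" --pt "0 1.05 0 0 0 0 3" --pt "0 1.2 0 0 0 0 3" --pt "0 1.2 0 0 0 0 3"

```text
clock: 9.8
ee_pos: [567.3, -29.3, 216.5]
tool_rot: [0.758, 0.652, -0.0, -0.0]
ft_force: [-0.9, -0.2, -1.5]
gripper_width: 7.3
```

```bash
python3 - <<'E'
from plan import *
from h import *
from cell import telemetry,eyes
done(0,1.2,0,0,0,0)
s=eyes.camera("scene");cv2.imwrite("pics/s6.png",cv2.resize(s["pixels"][120:310,220:460],None,fx=3,fy=3,interpolation=2))
E
```

```text
cmd [566.9 -29.3 216.9  81.5]
```

View pics/s6.png

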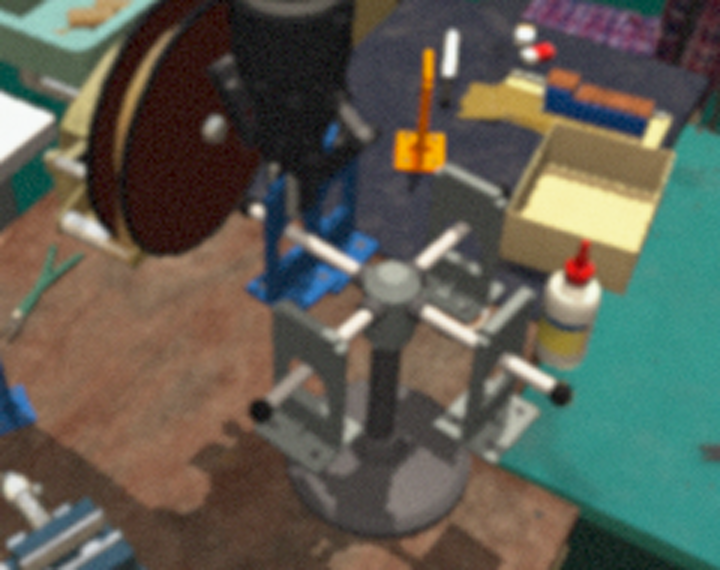

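The branch passes through the eye, with the ball at (252,205) outside the plate. Now I'll lower it onto the branch.

Emit:
jog_arm --pt "0 0 0.06 0 0 0 3" --pt "0 0 0.12 0 0 0 3" --pt "0 0 0.18 0 0 0 3" --pt "0 0 0.22 0 0 0 3" --pt "0 0 0.22 0 0 0 3" --pt "0 0 0.22 0 0 0 3"

```text
clock: 10.6
ee_pos: [566.7, -29.2, 203.9]
tool_rot: [0.758, 0.652, 0.0, -0.0]
ft_force: [-1.4, 0.6, 0.4]
gripper_width: 7.2
```

The wrist force rose by about 2 N, so the branch now carries the bracket's weight. I'll open the fingers a little, then rise.

Emit:
jog_arm --pt "0 0 0.23 0 0 0 12" --pt "0 0 0.23 0 0 0 20" --pt "0 0 0.23 0 0 0 28" --pt "0 0 0.23 0 0 0 28" --pt "0 0 0.23 0 0 0 28"

```text
clock: 11.22
ee_pos: [570.5, -29.5, 194.3]
tool_rot: [0.758, 0.652, 0.004, 0.004]
ft_force: [2.4, 0.0, 20.7]
gripper_width: 27.8
```

Emit:
jog_arm --pt "0 0 -0.2 0 0 0 28" --pt "0 0 -0.5 0 0 0 28" --pt "0 0 -1 0 0 0 28" --pt "0 0 -1.5 0 0 0 28" --pt "0 0 -2 0 0 0 28" --pt "0 -0.6 -2.4 0 0 0 28" --pt "0 -1.2 -2.4 0 0 0 28" --pt "0 -1.6 -2.4 0 0 0 28" --pt "0 -1.6 -2.4 0 0 0 28"

```text
clock: 12.35
ee_pos: [470.8, -14.8, 334.2]
tool_rot: [0.758, 0.653, 0.0, 0.0]
ft_force: [0.4, -0.7, 0.5]
gripper_width: 27.9
```

```bash
python3 - <<'E'
from h import *
from cell import telemetry,eyes
s=eyes.camera("scene");a=cv2.resize(s["pixels"][140:290,260:420],(400,375),interpolation=2)
c=eyes.camera("wrist");b=cv2.resize(c["pixels"],(400,250))
t=eyes.camera("top");d=cv2.resize(t["pixels"][100:220,290:410],(400,375),interpolation=2)
cv2.imwrite("pics/f.png",np.hstack([a,d]));cv2.imwrite("pics/fw.png",c["pixels"]);np.savez("tf.npz",**t);np.savez("sf.npz",**s)
print(telemetry.observe()["clock"],telemetry.observe()["gripper_width"])
E
```

```text
12.5 28.052637716888487
```

View pics/f.png

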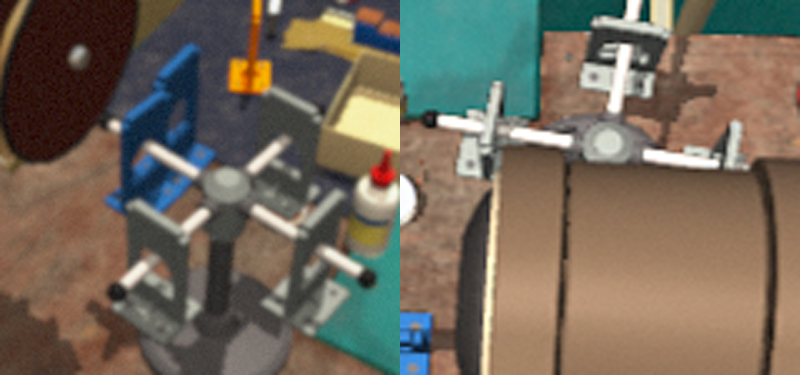

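View pics/fw.png

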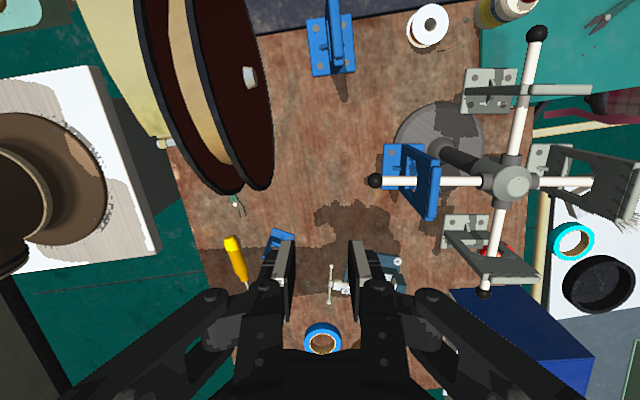

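The bracket hangs on the empty branch, with its ball at wrist-view (375,181) outside the plate. I'll check the angle and position numerically, after a short pause.

Emit:
jog_arm --pt "0 -0.3 -0.3 0 0 0 28" --pt "0 -0.6 -0.3 0 0 0 28" --pt "0 -0.6 -0.3 0 0 0 28" --pt "0 -0.6 -0.3 0 0 0 28" --pt "0 -0.6 -0.3 0 0 0 28" --pt "0 -0.6 -0.3 0 0 0 28" --pt "0 -0.6 -0.3 0 0 0 28" --pt "0 -0.6 -0.3 0 0 0 28"

```text
clock: 13.5
ee_pos: [436.4, -9.6, 351.8]
tool_rot: [0.758, 0.652, -0.0, -0.0]
ft_force: [-0.9, 0.0, -0.2]
gripper_width: 27.9
```

```bash
python3 - <<'E'
from h import *
from cell import telemetry,eyes
c=eyes.camera("wrist");s=eyes.camera("scene");s0=load("sf.npz");c2=eyes.camera("wrist")
print("scene diff tree area",np.abs(cv2.GaussianBlur(s["pixels"][170:250,295:350],(5,5),0).astype(int)-cv2.GaussianBlur(s0["pixels"][170:250,295:350],(5,5),0)).mean())
cv2.imwrite("pics/g.png",np.hstack([cv2.resize(c["pixels"][60:310,330:640],(400,323)),cv2.resize(s["pixels"][150:250,280:404],(400,323),interpolation=2)]))
# dark balls
hsv=c["pixels"].max(2)
m=(hsv<45).astype(np.uint8);k,l,st,ce=cv2.connectedComponentsWithStats(m)
for i in range(1,k):
    if 60<st[i,4]<700: print(st[i],ce[i],onz(c,*ce[i],190).round(1))
h=cv2.cvtColor(s["pixels"],cv2.COLOR_BGR2HSV);mo=cv2.inRange(h,(8,180,120),(22,255,255))
M=cv2.moments(mo[130:185,345:375]);print("orange",M["m10"]/M["m00"]+345,M["m01"]/M["m00"]+130)
h=cv2.cvtColor(load("scene0.npz")["pixels"],cv2.COLOR_BGR2HSV);mo=cv2.inRange(h,(8,180,120),(22,255,255))
M=cv2.moments(mo[130:185,345:375]);print("orange0",M["m10"]/M["m00"]+345,M["m01"]/M["m00"]+130)
print("pred",proj(s,[654-85*.989,-42+85*.148,195]),proj(s,[654-85*.989,-42+85*.148,235]))
np.savez("wg.npz",**c)
E
```

```text
scene diff tree area 1.0909090909090908
[197   0   7  44  82] [199.53658537  19.46341463] [350.6 150.  190. ]
[455   0  43   9 105] [476.78095238   4.04761905] [594.9 125.2 190. ]
[376   8  71  15 172] [409.77906977  15.56976744] [536.2 125.1 190. ]
[351  22   5  52  68] [352.66176471  46.20588235] [483.2 108.2 190. ]
[284  28  47  10 101] [307.63366337  32.89108911] [444.2 125.1 190. ]
[552  29  21  18 254] [562.00393701  37.46456693] [671.6  87.  190. ]
[204  50  15  58  88] [210.48863636  77.72727273] [347.4 101.5 190. ]
[589  95  27  20 319] [602.85579937 102.99373041] [716.4  22.9 190. ]
[164  99  29  52  92] [177.67391304 124.35869565] [303.9  64.6 190. ]
[102 132  33  90 140] [126.58571429 174.89285714] [235.8  22.7 190. ]
[459 145  58  41 419] [485.98090692 161.58472554] [606.1 -18.7 190. ]
[399 169  14  15 147] [405.61904762 175.61904762] [523.6 -21.3 190. ]
[552 186  16  49 201] [562.93034826 204.67661692] [689.1 -78.8 190. ]
[557 238   7  25  92] [559.95652174 251.9673913 ] [ 691.7 -137.2  190. ]
[263 250  15  14 130] [270.43076923 256.60769231] [364.8 -94.2 190. ]
[553 273   9  27 153] [556.76470588 285.58823529] [ 692.4 -182.6  190. ]
[498 277  15  13 104] [504.625      283.30769231] [ 631.3 -170.2  190. ]
orange 360.01067615658366 163.69039145907473
orange0 361.0082644628099 161.9297520661157
pred [317.88599607 196.667428  ] [317.9062283  182.34800369]
```

View pics/g.png

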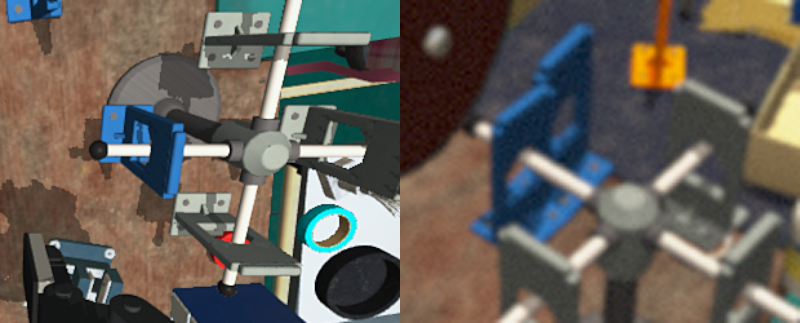

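```bash
python3 - <<'E'
from cell import job
print(job.finish_job())
E
```

```text
the job is handed in; nothing more can be done
None
```

I turned the tree so the empty branch points over the white mark, then hung the middle-sized blue bracket on it by its eye. I released it, backed the arm clear and handed the job in at about 13.6 s.

**Last checks:**
- **Branch angle:** its tip is at (523.6, -21.3), a direction of about 171.0°. The mark is at about 171.3°, so they agree within a degree.
- **Hanging:** the branch passes through the eye with the ball outside the plate. The bracket looked upright, and the tree area barely changed between two pictures about 1 s apart. The plate is turned by roughly 10° about the vertical.
- **Orange bracket:** nothing came near it. Its colour blob shifted by 1–2 pixels, which I put down to noise in the colour mask.

**Off plan:** while the fingers opened, the tool sank about 9 mm and pressed down with about 21 N, probably with the fingertips on the branch. That is below the limits, and the branch and bracket were fine afterwards.

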